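# Clear the stuck shuttle from the analyser's feed lane

## Task

A sample shuttle is trapped under the cover of the feed lane. Take the hooked pick from its stand, reach through the narrow slot, catch the shuttle behind its front lip and draw it out past the spring catch until it is pulled firmly home against the two yellow stops: a steady pull of about 8 N for a moment, and never more than 20 N on the stops or 25 N of the pick against the lane. Keep the fingers off the shuttle, then unhook, hang the pick upright in its stand again and leave the glassware and jar alone.

Things in the scene. Friction and masses are not known exactly. Their poses are not given: they have to be found in the camera images.
- lane: Feed lane fixed to the bench: aluminium channel. Origin under it on the bench; x runs along the lane away from its mouth (the shuttle is drawn towards -x), z up. Channel 27 mm wide about y = 0, floor 8 mm above the origin, side walls 40 mm high; back wall's face at x = 82 mm. Open above from the stops to x = -13 mm; beyond the stops only floor about y = 0, to x = -126 mm
- slot (a point): Mouth end of the slot in the lane's blue cover, at the height of its top; axes as the lane's. The cover runs from here 110 mm along +x, its top 45 mm above the bench, underside 40 mm; it leaves a slot 10 mm wide along the middle (y = 0), open at this end. The shuttle lies below the cover
- catch_nose (a point): Nose of the spring catch, a steel roller 12 mm across that stands 2.5 mm out of the lane's +y wall at lane x = -22 mm. The passing shuttle pushes it aside with some 1 to 6 N of pull; it springs out again behind the seated shuttle. A black tab on the wall's top moves with it. Drawn level the shuttle stays flat; a hook that lifts the lip tips it up where there is no cover
- stop: Mount at the lane's mouth with two yellow stop plates, 6 mm thick, 39 mm high, a 14 mm gap between them about y = 0 that the pick's shaft can pass. Origin and axes are those of lane. The plates were clamped somewhere along the lane: the faces that the shuttle meets lie at some x between -73 and -85 mm, not given here, to be felt; they do not shift under a pull
- shuttle_lip (a point): Lip of the loose orange shuttle (44 long, 25 wide, 30 mm high, about 60 g) on the lane's floor: middle of the lip's lower front edge, 18 mm above the shuttle's underside, flush with its front. x to the shuttle's rear, z up. Lip 4 mm thick; behind it a hollow 20 mm long, 19 wide, ceiling 27 mm up, open below and in front under the lip. Seated: front end on both stops
- pick_grip (a point): Centre of the pick's green square handle, 18 x 18 mm and 48 mm tall, upright. Below the handle is a steel shoulder plate 36 x 32 x 4 mm whose underside lies 28 mm below this point. Pick 70 g in all; its x axis is the direction in which the hook points
- pick_hook (a point): Bottom bend of the pick: on the shaft's axis and the toe's centre line, 70 mm straight below the handle's centre (42 mm below the shoulder plate's underside). Round wire 4 mm thick: from here the toe runs 12 mm along +x (centre to centre), then turns up to an end 9 mm above this point. Axes as the handle's
- stand_mouth (a point): Fixed grey stand of the pick: middle of the mouth in its flat top, 62 mm above the bench. Hole 28 mm along the point's x, 16 mm along y, 56 mm deep; top 64 x 56 mm. The pick hangs with its shoulder plate on the top, the hook in the hole pointing along the stand's +x, the shaft within 4 mm of the middle
- reagent: Bystander: amber reagent bottle, 48 mm across, 95 mm tall; origin under its centre
- beaker: Bystander: glass beaker, 56 mm across, 70 mm tall; origin under its centre
- jar: Bystander: white jar with blue cap, 52 mm across, 60 mm tall; origin under its centre
Not all that is in view belongs to the job. What is shaped like the part that bears pick_grip but blue or purple is not meant.

How it is judged:
By the outcome, as a careful person would: the job done as asked, in the order asked, and still so for the second after the job is handed in, with the robot touching nothing.
It also fails if it takes over 72 s, if anything falls off the work surface, if the arm or the gripper's body presses on something with over 40 N, if the wrist force passes 120 N, or if a joint passes its speed limit or range.

## Robot

A 6-joint arm with a two-finger parallel gripper is mounted at the origin on the work surface. World frame = base frame: x ahead of the robot, y to its left, z up, the work surface at z = 0. Lengths are in m, angles in rad, forces in N, time in s.
With the tool pointing down it reaches from about 0.3 to 0.775 m from the base axis. Payload 14.6 kg.
Tool frame: the origin (TCP) lies where the fingers leave the gripper's body, on its centre line; the fingertips stand 97 mm ahead of it and the grasp point (between the pads) lies 78 mm ahead of it; z points along the fingers, y is the line along which they close (so a half turn about z gives the same grasp; the last joint's range is limited). The gripper opens to 94 mm and grips with 3 to 60 N. Pads are 16 mm wide; open, the fingers measure 119 mm over their backs; the gripper's body (75 mm by 177 mm) begins 78 mm behind the grasp point.
Start: joints at [-1.167, 0.3, 1.521, -0, 1.321, -0.067], TCP at [0.249, -0.49, 0.303] pointing down, gripper open.
Joint ranges: [-3.03, 3.03], [-0.79, 2.21], [0.23, 2.52], [-1.04, 4.18], [0, 3.07], [-2.55, 2.55]. Speed limits (rad/s): [2.22, 2.22, 2.57, 3.14, 3.14, 3.14].

## Interface

Orientations are given as a unit quaternion [x, y, z, w].
In Python, from cell import status, viewer, finish_job gives the robot as it stands. The module is installed in compiled form; this text tells all that it offers.
- The arm moves only by the tool carry_out, never from a script. Its argument "moves" is a list of rows, each an object of numbers: "grip": the finger opening in mm, from 0 to 94; "x", "y", "z": the shift along the tool's x, y, z in mm; "turn": the turn about the tool's z in rad. In form: [{"grip": .., "x": .., "y": .., "z": .., "turn": ..}, ...]. A call has 1 to 12 rows; each row shifts and turns the commanded pose from where the row before left it, along the tool's axes as they then stand; what a row does not reach is not made up. A row lasts 1/8 s, in which the tool goes at most 62.5 mm and 10.7 degrees, less where a joint would pass 70% of its speed; a pose out of reach is approached as far as the arm can. A call with a gripper value outside its range is refused whole. The fingers move at their own pace and stop on an object; "force" is the grip in N (left out, the last holds). Time passes only in rows, so rows that do not move let the fingers close. It gives the time, the measured TCP pose, the force, the opening and the grip force at its end, in the units of the state.
- status.state(): the state, without advancing time (a new reading comes with each control period).
- viewer.capture(name): name is "scene" or "top"; returns the picture (400x640x3 uint8, blue, green, red); there is no depth.
- viewer.camera_info(name): a dict with "fx", "fy", "cx", "cy" (pixels), "R" (3x3) and "t" (3): a world point X has camera coordinates R X + t. Camera axes: x right, y down, z forward; pixel columns grow to the right and rows downward; lengths in m; the calibration is good to about 2 mm. A picture is of the moment at which its call begins. camera_info takes no time and is no camera call.
- finish_job(): hands the job in; it is judged then, once.
Trained networks look in the newest picture that a camera, given by its name, has taken for a name from the list of things; names that differ only in an ending like _2 or _b are one class to them, and where a whole thing is asked for, a point or a joint stands for the part that bears it (a point fixed in the world has none). Each returns a list of dicts, best first, with "score" (0 to 1); they miss things now and then, are a little off and sometimes report something else, mostly with a low value. They report only what shows in the picture. A call takes as long as a camera call. They do not tell look-alikes from the thing itself.
- viewer.regions_of(name, camera): "pixels" (400x640 bool, what is visible of it) and "rect" ([centre column, centre row, width, height] in pixels, round what is visible of it).
- viewer.landmark_of(name, camera): "position" ([column, row] in pixels: a listed point, or the origin of a listed thing).
The state is a dict: "clock": time; "q": joint angles; "qvel": joint speeds; "joint_efforts": joint torques, N m; "position": TCP position; "tool_rot": TCP orientation; "contact_force": force on the tool from outside, world axes, zero at the start; "moment": the same for the moment, N m; "width": finger opening in m; "grasp_force": force on a finger pad.
Only numpy, scipy, OpenCV 4.12 (cv2) and the standard library are available. Lean on these libraries where they do the work, as an engineer would, in place of code of your own. Each camera call takes 0.05 s, during which the arm holds its last target. There are 200 camera calls.

## Working session

There is one attempt and no reset: what is moved stays moved. The work goes in short steps, Python scripts to look and compute and a tool call to move; the robot and the scene stay as the last step left them, time stands still between calls to the robot, and variables do not carry over. Pictures are saved under pics/ and viewed, at most 10 in all, crops included, and the job is handed in when it is done.

Besides the shell and the picture viewer there is one more tool, called by a JSON object that holds its "api" and its "payload". carry_out: Moves the arm, as the interface text tells. Its arguments: {"type":"object","properties":{"moves":{"type":"array","items":{"type":"object","properties":{"grip":{"type":"number"},"x":{"type":"number"},"y":{"type":"number"},"z":{"type":"number"},"turn":{"type":"number"}}}},"force":{"type":"number"}},"required":["moves"]}

```bash
mkdir -p pics
cat > h.py <<'E'
import numpy as np,cv2
from cell import status,viewer,finish_job
def ray(c,p):
    k=viewer.camera_info(c);R=np.array(k['R']);t=np.array(k['t'])
    d=R.T@np.array([(p[0]-k['cx'])/k['fx'],(p[1]-k['cy'])/k['fy'],1]);return -R.T@t,d/np.linalg.norm(d)
def atz(c,p,z):
    o,d=ray(c,p);return o+d*(z-o[2])/d[2]
def tri(p1,p2,c1='scene',c2='top'):
    A=np.zeros((3,3));b=np.zeros(3);L=[]
    for c,p in((c1,p1),(c2,p2)):
        o,d=ray(c,p);M=np.eye(3)-np.outer(d,d);A+=M;b+=M@o;L.append((o,d))
    X=np.linalg.solve(A,b);return X,[np.linalg.norm(np.cross(X-o,d))*1000 for o,d in L]
def proj(c,X):
    k=viewer.camera_info(c);v=np.array(k['R'])@X+np.array(k['t']);return np.array([k['fx']*v[0]/v[2]+k['cx'],k['fy']*v[1]/v[2]+k['cy']])
E
python3 - <<'E'
from h import *
np.set_printoptions(precision=4,suppress=True)
for c in('scene','top'):
    cv2.imwrite(f'pics/{c}0.png',viewer.capture(c))
    for n in['lane','slot','catch_nose','stop','shuttle_lip','pick_grip','pick_hook','stand_mouth','reagent','beaker','jar']:
        print(c,n,[(np.round(d['position'],1).tolist(),round(d['score'],2)) for d in viewer.landmark_of(n,c)[:4]])
    k=viewer.camera_info(c);print(c,k['fx'],-np.array(k['R']).T@k['t'],np.array(k['R'])[2])
print(status.state())
E
```

```text
scene lane [([375.9, 224.3], 0.7)]
scene slot [([373.8, 205.2], 0.75)]
scene catch_nose [([373.5, 210.7], 0.91)]
scene stop [([382.2, 224.1], 0.16)]
scene shuttle_lip [([378.4, 221.6], 0.6)]
scene pick_grip [([313.8, 254.4], 0.76), ([307.3, 205.7], 0.69), ([165.9, 219.7], 0.66), ([246.8, 234.6], 0.61)]
scene pick_hook [([336.2, 291.0], 0.77), ([342.3, 261.5], 0.75), ([134.8, 208.0], 0.66), ([295.1, 225.3], 0.6)]
scene stand_mouth [([250.9, 239.2], 0.55)]
scene reagent [([286.5, 337.9], 0.63), ([454.1, 193.9], 0.49)]
scene beaker []
scene jar [([455.7, 196.0], 0.86)]
scene 401.0227881948683 [ 0.9172 -0.3437  0.813 ] [-0.4854  0.3488 -0.8017]
top lane [([273.3, 170.9], 0.9)]
top slot [([273.3, 168.9], 0.61)]
top catch_nose [([270.2, 174.6], 0.77), ([386.0, 123.6], 0.39)]
top stop []
top shuttle_lip [([275.3, 154.2], 0.4)]
top pick_grip [([421.4, 267.6], 0.74), ([316.0, 209.4], 0.72), ([340.9, 165.4], 0.58), ([376.8, 193.8], 0.5)]
top pick_hook [([333.6, 197.9], 0.68), ([336.9, 127.9], 0.68), ([439.8, 283.1], 0.54), ([322.2, 150.0], 0.46)]
top stand_mouth [([375.4, 192.2], 0.6)]
top reagent [([385.2, 125.5], 0.56)]
top beaker [([209.9, 199.2], 0.79)]
top jar [([196.7, 149.8], 0.78)]
top 515.5949189295192 [ 0.3021 -0.0121  1.4962] [ 0.1223 -0.01   -0.9924]
{'clock': 1.2, 'q': array([-1.1666,  0.2999,  1.521 ,  0.    ,  1.3207, -0.0666]), 'qvel': array([ 0.0005,  0.0003, -0.0007,  0.0003,  0.0003,  0.0008]), 'joint_efforts': array([ -0.0029, -53.1671, -35.292 ,   0.0708,   0.0213,  -0.    ]), 'position': array([ 0.2495, -0.4901,  0.3026]), 'tool_rot': array([ 0.9724,  0.2332,  0.    , -0.    ]), 'contact_force': array([0.4496, 0.2269, 0.4198]), 'moment': array([ 0.0437,  0.0115, -0.0531]), 'grasp_force': 0.0, 'width': 0.09445675595265071}
```

View pics/scene0.png

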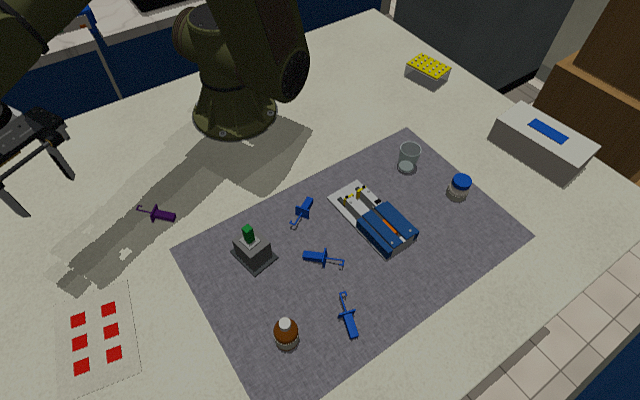

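View pics/top0.png

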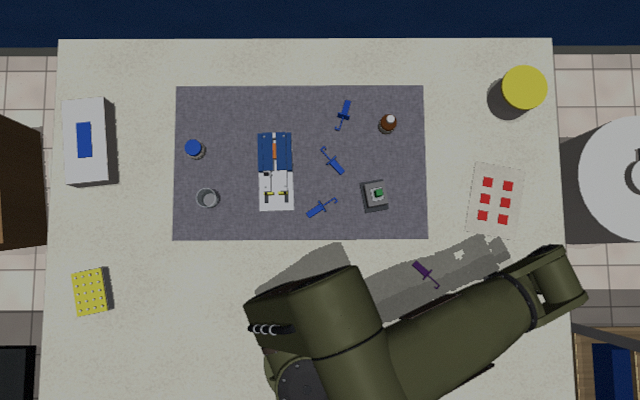

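The target is the green-handled pick, standing in the stand at scene (248,234) and top (377,193). The look-alikes are blue at scene (305,208), (318,257) and (348,315), and purple at (157,213). The lane mouth faces the robot, with the shuttle under the cover at top (275,150).

Run:
```python
from h import *
np.set_printoptions(precision=4,suppress=True)
T=cv2.imread('pics/top0.png');S=cv2.imread('pics/scene0.png')
def cr(I,x,y,w,h,s):return cv2.resize(I[y:y+h,x:x+w],None,fx=s,fy=s,interpolation=cv2.INTER_CUBIC)
A=cr(T,250,120,50,100,6)  #300x600
B=cr(T,357,170,40,48,6)   #240x288
C=cr(S,225,215,60,60,5)   #300x300
D=cr(S,322,170,105,92,4.7)[:300,:500]
out=np.zeros((600,800,3),np.uint8)
out[:,:300]=A;out[:288,300:540]=B;out[300:600,300:600]=C
D=cr(S,325,175,65,75,4);out[:300,540:800]=D
cv2.imwrite('pics/crop1.png',out)
viewer.capture('top');viewer.capture('scene')
for n in['lane','stand_mouth','pick_grip','stop','shuttle_lip']:
  for c in('top','scene'):
    for d in viewer.regions_of(n,c)[:4]:
        m=np.argwhere(d['pixels'])[:,::-1].astype(np.float32);r=cv2.minAreaRect(m)
        print(n,c,round(d['score'],2),len(m),np.round(d['rect'],1),np.round(r[0],1),np.round(r[1],1),round(r[2],1))
print('grip',tri([246.8,234.6],[376.8,193.8]))
print('mouth',tri([250.9,239.2],[375.4,192.2]))
print('slot',tri([373.8,205.2],[273.3,168.9]),'catch',tri([373.5,210.7],[270.2,174.6]),'lane',tri([375.9,224.3],[273.3,170.9]))
```

```text
lane top 0.73 2711 [276.1 172.1  37.6  76.4] [275.5 170.8] [79.3 35. ] 88.4
lane scene 0.62 3542 [374.2 222.4  94.4  74.4] [373.9 216.3] [92.  46.5] 47.4
stand_mouth top 0.83 590 [375.2 196.8  29.6  35. ] [374.2 195.6] [31.  25.3] 78.7
pick_grip top 0.73 165 [323.9 207.3  30.9  20.6] [321.4 206.3] [ 9.8 33.5] 65.0
pick_grip top 0.7 137 [427.8 274.8  29.2  24.3] [427.1 273.9] [34.   6.9] 43.3
pick_grip top 0.68 113 [376.4 194.6  12.9  16.6] [376.9 193.6] [11.  10.6] 78.7
pick_grip top 0.66 159 [334.2 159.1  17.7  29.9] [331.8 160.2] [32.4 10.6] 42.3
pick_grip scene 0.76 277 [156.9 214.6  39.2  13.9] [155.5 213.5] [17. 39.] 90.0
pick_grip scene 0.71 308 [349.5 315.   23.6  50.3] [346.9 315.7] [46.1 15.7] 81.5
pick_grip scene 0.65 246 [250.9 237.4  21.   24. ] [248.  237.5] [19.1 16.3] 45.0
pick_grip scene 0.57 272 [324.6 258.9  40.   15.3] [321.9 258.1] [16.  39.7] 87.1
stop top 0.56 83 [276.1 195.2  23.2  16.4] [276.5 196.5] [ 9. 23.] 90.0
stop scene 0.56 129 [353.7 195.1  26.8  19.2] [352.5 195.5] [ 9.9 29.5] 58.6
shuttle_lip top 0.37 27 [275.4 148.5  -0.1  10.2] [274.5 151. ] [10.  3.] 90.0
grip (array([ 0.4624, -0.1968,  0.0854]), [np.float64(3.3178673589579506), np.float64(3.317867358957873)])
mouth (array([ 0.4688, -0.1936,  0.0723]), [np.float64(2.140968879072235), np.float64(2.140968879072238)])
slot (array([0.5388, 0.0927, 0.0563]), [np.float64(1.380109857197555), np.float64(1.3801098571974344)]) catch (array([0.5296, 0.1054, 0.0135]), [np.float64(0.6700173414836716), np.float64(0.6700173414836827)]) lane (array([ 0.5474,  0.1009, -0.0209]), [np.float64(1.740172423877787), np.float64(1.740172423877789)])
```

View pics/crop1.png

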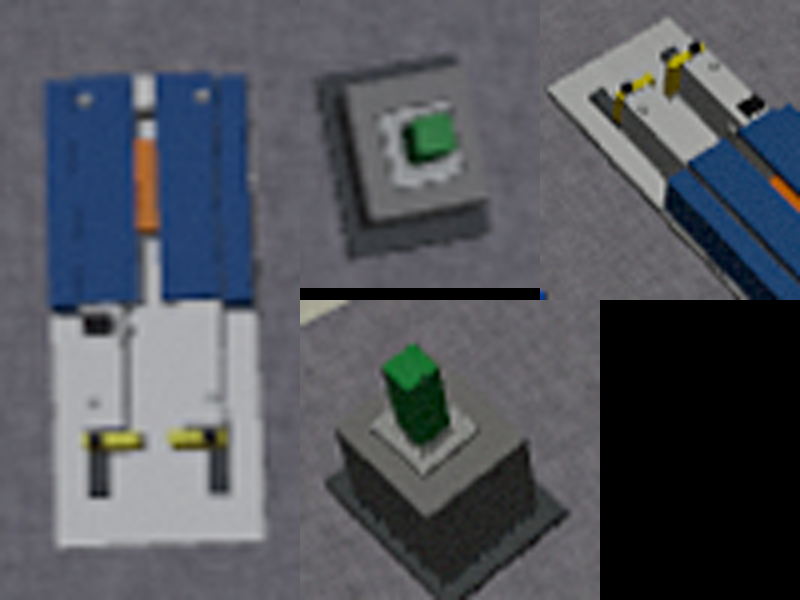

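Run:
```python
from h import *
np.set_printoptions(precision=4,suppress=True)
def A(u,v):return [(u+.5)/6-.5+250,(v+.5)/6-.5+120]
def B(u,v):return [(u+.5)/6-.5+357,(v+.5)/6-.5+170]
def C(u,v):return [(u+.5)/5-.5+225,(v-300+.5)/5-.5+215]
def D(u,v):return [(u-540+.5)/4-.5+325,(v+.5)/4-.5+175]
p=[atz('top',B(u,v),.062) for u,v in((45,80),(157,57),(187,200),(72,222))]
p2=[atz('scene',C(u-300,v),.062) for u,v in((337,433),(432,515),(529,440),(434,365))]
for q in(p,p2):
    q=np.array(q);print('stand corners',q[:,:2].tolist(),'c',q.mean(0)); 
    print(' sides',np.linalg.norm(q-np.roll(q,1,0),axis=1), np.degrees([np.arctan2(*(q[i]-q[i-1])[1::-1]) for i in range(4)]))
T=cv2.imread('pics/top0.png').astype(int);S=cv2.imread('pics/scene0.png').astype(int)
for c,I,b in(('top',T,(357,397,170,218)),('scene',S,(225,285,215,275))):
    s=I[b[2]:b[3],b[0]:b[1]];m=(s[...,1]-np.maximum(s[...,0],s[...,2])>25)
    top=m&(s[...,1]>95)
    for n,k in(('all',m),('top',top)):
        yx=np.argwhere(k);g=yx[:,::-1].mean(0)+[b[0],b[2]];print(c,n,len(yx),g,atz(c,g,.114),atz(c,g,.09))
    k=(s.min(2)>135)&~m;yx=np.argwhere(k);g=yx[:,::-1].mean(0)+[b[0],b[2]];print(' plate',len(yx),g,atz(c,g,.066))
# lane
print('slot mouth',atz('top',A(149.5,302),.045),'scene',atz('scene',D(691,161),.045))
print('slot far',atz('top',A(145.5,75),.045))
print('cover corners',[atz('top',A(*k),.045)[:2] for k in((47,80),(246,75),(252,308),(50,308))])
print('shuttle front',atz('top',A(147,232),.038),'rear',atz('top',A(147,140),.038))
print('stops',[atz('top',A(*k),.045)[:2] for k in((85,440),(143,440),(171,437),(228,437))])
print('plate end',[atz('top',A(*k),.006)[:2] for k in((57,547),(265,540))])
```

```text
stand corners [[0.49737519057308116, -0.1616187815516278], [0.5079457420116484, -0.21438488972472186], [0.44051739635739573, -0.22683765185153357], [0.4305662724312679, -0.17296194268218124]] c [ 0.4691 -0.194   0.062 ]
 sides [0.0678 0.0538 0.0686 0.0548] [   9.6361  -78.672  -169.5364  100.4649]
stand corners [[0.44307894921899244, -0.22980931581313985], [0.5017354733803494, -0.21540444861074923], [0.4929801996712766, -0.16267876964251013], [0.43574059735875914, -0.17780038293967615]] c [ 0.4684 -0.1964  0.062 ]
 sides [0.0525 0.0604 0.0534 0.0592] [ -81.9687   13.7976   99.4281 -165.2016]
top all 43 [378.6977 192.1163] [ 0.465  -0.1953  0.114 ] [ 0.4678 -0.1984  0.09  ]
top top 34 [379.1471 191.6471] [ 0.4662 -0.1965  0.114 ] [ 0.4691 -0.1997  0.09  ]
 plate 41 [375.5366 195.1463] [ 0.4622 -0.1926  0.066 ]
scene all 114 [247.7982 231.7719] [ 0.4739 -0.2004  0.114 ] [ 0.4587 -0.1955  0.09  ]
scene top 50 [246.54 227.76] [ 0.4638 -0.1978  0.114 ] [ 0.4482 -0.1928  0.09  ]
 plate 42 [236.119  226.7381] [ 0.4173 -0.2056  0.066 ]
slot mouth [0.5386 0.0912 0.045 ] scene [0.5392 0.0578 0.045 ]
slot far [0.6486 0.0934 0.045 ]
cover corners [array([0.6464, 0.1405]), array([0.6484, 0.0453]), array([0.5354, 0.0426]), array([0.536 , 0.1384])]
shuttle front [0.5736 0.093  0.038 ] rear [0.6184 0.0931 0.038 ]
stops [array([0.4728, 0.1215]), array([0.4726, 0.0941]), array([0.474 , 0.0809]), array([0.4738, 0.054 ])]
plate end [array([0.4255, 0.1383]), array([0.4282, 0.038 ])]
```

{"api": "carry_out", "payload": {"moves": [{"x":32,"y":-16,"grip":60},{"x":32,"y":-16},{"x":32,"y":-16},{"x":32,"y":-16},{"x":32,"y":-16},{"x":32,"y":-16},{"x":32,"y":-16},{"x":32,"y":-16},{"x":32,"y":-16},{"x":32,"y":-16},{"x":0},{"x":0}]}}

```text
invalid input at $.moves[0]: expected keys grip, x, y, z, turn
```

{"api": "carry_out", "payload": {"moves": [{"turn":-0.18},{"turn":-0.18},{"turn":-0.18},{"turn":-0.18},{"turn":-0.18},{"turn":-0.18},{"turn":-0.18},{"z":20},{"z":20},{"z":0}]}}

```text
invalid input at $.moves[0]: expected keys grip, x, y, z, turn
```

All five keys are needed in each row.

{"api": "carry_out", "payload": {"moves": [{"grip":60,"x":32,"y":-16,"z":0,"turn":-0.12},{"grip":60,"x":32,"y":-16,"z":0,"turn":0},{"grip":60,"x":32,"y":-16,"z":0,"turn":0},{"grip":60,"x":32,"y":-16,"z":0,"turn":0},{"grip":60,"x":32,"y":-16,"z":0,"turn":0},{"grip":60,"x":32,"y":-16,"z":0,"turn":0},{"grip":60,"x":32,"y":-16,"z":0,"turn":0},{"grip":60,"x":32,"y":-16,"z":0,"turn":0},{"grip":60,"x":0,"y":0,"z":0,"turn":-0.18},{"grip":60,"x":0,"y":0,"z":0,"turn":-0.18},{"grip":60,"x":0,"y":0,"z":0,"turn":-0.18},{"grip":60,"x":0,"y":0,"z":0,"turn":-0.18}]}}

```text
clock: 3.3
position: [0.3944, -0.2436, 0.3027]
tool_rot: [0.791, 0.612, 0.0, 0.0]
contact_force: [-0.0, -0.3, 0.1]
width: 0.0602
grasp_force: 0.0
```

{"api": "carry_out", "payload": {"moves": [{"grip":60,"x":0,"y":0,"z":0,"turn":-0.175},{"grip":60,"x":0,"y":0,"z":0,"turn":-0.175},{"grip":60,"x":0,"y":0,"z":0,"turn":-0.087},{"grip":60,"x":17,"y":39,"z":0,"turn":0},{"grip":60,"x":16,"y":39,"z":0,"turn":0},{"grip":60,"x":0,"y":0,"z":25,"turn":0},{"grip":60,"x":0,"y":0,"z":25,"turn":0},{"grip":60,"x":0,"y":0,"z":15,"turn":0},{"grip":60,"x":0,"y":0,"z":0,"turn":0}]}}

```text
clock: 4.42
position: [0.4652, -0.1974, 0.2371]
tool_rot: [0.642, 0.767, -0.0, -0.001]
contact_force: [0.1, 0.1, -0.4]
width: 0.0601
grasp_force: 0.0
```

```bash
cat >> h.py <<'E'
def yaw():
    q=status.state()['tool_rot'];return 2*np.arctan2(q[1],q[0])
def togo(P,y=None):
    "mm along tool x,y,z and turn to bring TCP to P with tool x yaw y (shift axes after turning)"
    s=status.state();y0=yaw();y=y0 if y is None else y;d=(np.array(P)-s['position'])*1000
    t=(y0-y+np.pi)%(2*np.pi)-np.pi
    return np.round([d[0]*np.cos(y)+d[1]*np.sin(y),d[0]*np.sin(y)-d[1]*np.cos(y),-d[2]],1),round(t,3)
E
python3 - <<'E'
from h import *
T=viewer.capture('top');S=viewer.capture('scene')
cv2.imwrite('pics/p2.png',np.hstack([cv2.resize(T[160:240,330:420],None,fx=4.4,fy=5,interpolation=2),cv2.resize(S[150:290,190:290],None,fx=4,fy=4,interpolation=2)[:400]]))
print(togo([.465,-.197,.168],1.754),status.state()['position'])
E
```

```text
(array([ 0.7, -0.4, 70.5]), np.float64(-0.006)) [ 0.46555444 -0.19760242  0.23847095]
```

View pics/p2.png

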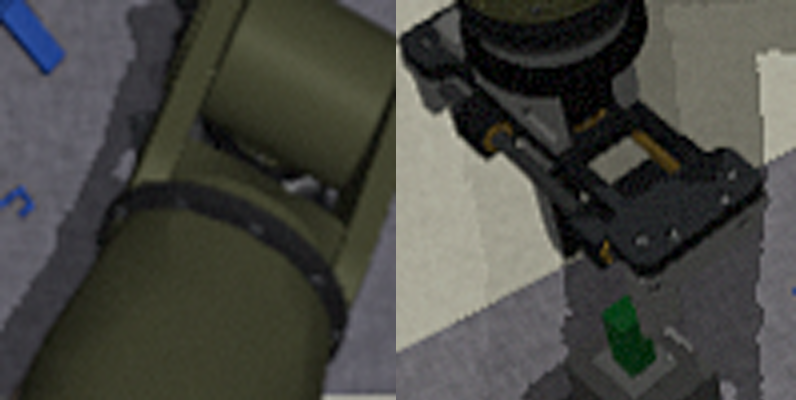

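{"api": "carry_out", "payload": {"force": 8, "moves": [{"grip":60,"x":0,"y":0,"z":22,"turn":0},{"grip":60,"x":0,"y":0,"z":22,"turn":0},{"grip":60,"x":0,"y":0,"z":15,"turn":0},{"grip":60,"x":0,"y":0,"z":9,"turn":0},{"grip":60,"x":0,"y":0,"z":0,"turn":0},{"grip":30,"x":0,"y":0,"z":0,"turn":0},{"grip":20,"x":0,"y":0,"z":0,"turn":0},{"grip":14,"x":0,"y":0,"z":0,"turn":0},{"grip":10,"x":0,"y":0,"z":0,"turn":0},{"grip":10,"x":0,"y":0,"z":0,"turn":0}]}}

```text
clock: 5.78
position: [0.4654, -0.1974, 0.1697]
tool_rot: [0.642, 0.767, -0.0, 0.0]
contact_force: [-0.2, 0.6, 1.3]
width: 0.0179
grasp_force: 8.0
```

{"api": "carry_out", "payload": {"force": 55, "moves": [{"grip":5,"x":0,"y":0,"z":0,"turn":0},{"grip":5,"x":0,"y":0,"z":0,"turn":0},{"grip":5,"x":0,"y":0,"z":-10,"turn":0},{"grip":5,"x":0,"y":0,"z":-20,"turn":0},{"grip":5,"x":0,"y":0,"z":-20,"turn":0},{"grip":5,"x":0,"y":0,"z":-20,"turn":0},{"grip":5,"x":0,"y":0,"z":-20,"turn":0},{"grip":5,"x":0,"y":0,"z":-10,"turn":0},{"grip":5,"x":0,"y":0,"z":0,"turn":0}]}}

```text
clock: 6.9
position: [0.4654, -0.1974, 0.2701]
tool_rot: [0.642, 0.767, 0.0, 0.0]
contact_force: [-0.0, -0.6, -1.4]
width: 0.0181
grasp_force: 55.0
```

Run:
```python
from h import *
S=viewer.capture('scene');s=status.state();P=s['position'];y=yaw()
print(P,y,s['contact_force'],s['width'])
h=P-[0,0,.080]   # handle centre guess
dx=np.array([np.sin(y),-np.cos(y),0])
for n,X in(('grip',h),('hook',h-[0,0,.07]),('toe',h-[0,0,.07]+.012*dx)):print(n,proj('scene',X))
for n in('pick_grip','pick_hook','stand_mouth'):print(n,[(np.round(d['position'],1).tolist(),round(d['score'],2)) for d in viewer.landmark_of(n,'scene')[:5]])
cv2.imwrite('pics/p3.png',cv2.resize(S[150:270,190:310],None,fx=5,fy=5,interpolation=2))
# lane: target TCP for pick at lane x with hook z
L=np.array([.5516,.0915]);a=.021
for lx in(-45,):
    print('over lane',togo([L[0]+lx/1000*np.cos(a),L[1]+lx/1000*np.sin(a),P[2]],a+np.pi/2))
```

```text
[ 0.46524521 -0.1973302   0.26939999] 1.7477663818028435 [-0.9343731   0.90640835 -0.70404242] 0.01788616056883237
grip [242.07204598 206.6518157 ]
hook [246.74413457 226.70924815]
toe [250.4407391  230.21807005]
pick_grip [([349.4, 323.0], 0.95), ([305.9, 204.6], 0.78), ([242.4, 205.2], 0.63), ([311.1, 256.1], 0.55)]
pick_hook [([341.8, 259.7], 0.9), ([295.1, 224.4], 0.78), ([339.4, 291.2], 0.78), ([133.8, 209.3], 0.75), ([242.0, 226.1], 0.48)]
stand_mouth [([251.1, 241.5], 0.78)]
over lane (array([286.9,  47.5,  -0.5]), np.float64(0.156))
```

View pics/p3.png

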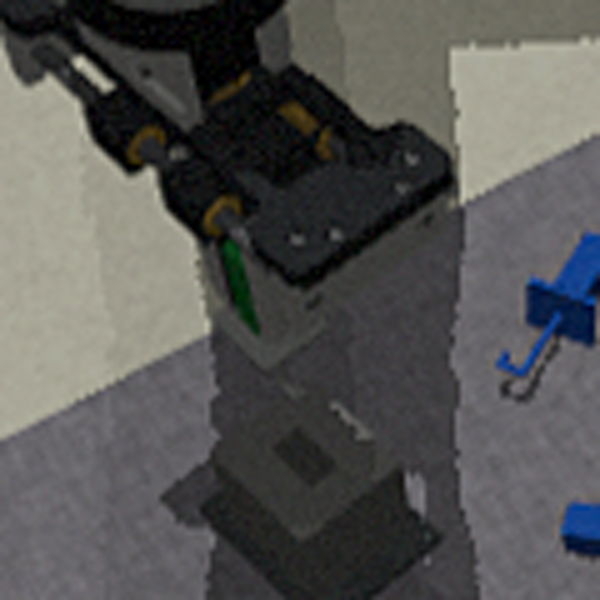

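{"api": "carry_out", "payload": {"moves": [{"grip":5,"x":0,"y":0,"z":0,"turn":0.156},{"grip":5,"x":20,"y":3,"z":0,"turn":0},{"grip":5,"x":40,"y":7,"z":0,"turn":0},{"grip":5,"x":40,"y":7,"z":0,"turn":0},{"grip":5,"x":40,"y":7,"z":0,"turn":0},{"grip":5,"x":40,"y":7,"z":0,"turn":0},{"grip":5,"x":40,"y":7,"z":0,"turn":0},{"grip":5,"x":40,"y":7,"z":0,"turn":0},{"grip":5,"x":20,"y":2,"z":20,"turn":0},{"grip":5,"x":7,"y":0,"z":20,"turn":0},{"grip":5,"x":0,"y":0,"z":0,"turn":0}]}}

```text
clock: 8.48
position: [0.5057, 0.0909, 0.2281]
tool_rot: [0.699, 0.715, -0.001, -0.001]
contact_force: [0.5, 0.5, -0.2]
width: 0.0175
grasp_force: 55.0
```

Run:
```python
from h import *
S=viewer.capture('scene');T=viewer.capture('top');s=status.state();P=s['position'];y=yaw()
print(P,y,s['contact_force'],s['width'])
h=P-[0,0,.080];dx=np.array([np.sin(y),-np.cos(y),0])
for n,X in(('grip',h),('hook',h-[0,0,.07]),('toe',h-[0,0,.07]+.012*dx)):print(n,proj('scene',X))
for n in('pick_grip','pick_hook','catch_nose','slot'):print(n,[(np.round(d['position'],1).tolist(),round(d['score'],2)) for d in viewer.landmark_of(n,'scene')[:5]])
L=np.array([.5516,.0915]);a=.021;lx=-45
print(togo([L[0]+lx/1000*np.cos(a),L[1]+lx/1000*np.sin(a),P[2]],a+np.pi/2))
cv2.imwrite('pics/p4.png',cv2.resize(S[160:260,315:435],None,fx=6,fy=6,interpolation=2))
cv2.imwrite('pics/t4.png',T)
```

```text
[0.50645414 0.09029919 0.2299942 ] 1.5917173106149174 [ 1.18578157  0.0988067  -0.78698719] 0.01752693787598085
grip [369.5802091  170.59127383]
hook [366.06996103 190.41312409]
toe [369.39054723 193.71163294]
pick_grip [([349.2, 324.7], 0.92), ([164.1, 216.5], 0.78), ([303.2, 204.6], 0.72), ([368.0, 171.2], 0.67), ([310.9, 255.5], 0.64)]
pick_hook [([135.1, 208.9], 0.81), ([296.1, 220.5], 0.8), ([340.2, 263.6], 0.7), ([337.3, 293.2], 0.69), ([365.4, 190.0], 0.67)]
catch_nose [([373.0, 213.3], 0.58)]
slot [([375.4, 206.6], 0.68), ([367.5, 169.6], 0.62)]
(array([0.4, 0.1, 0.4]), np.float64(-0.001))
```

View pics/p4.png

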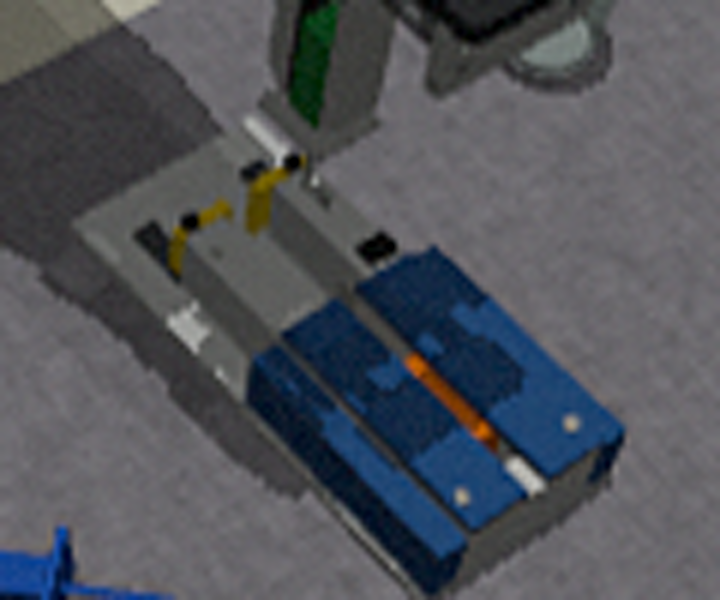

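Run:
```python
from h import *
np.set_printoptions(precision=4,suppress=True)
f=lambda u,v:[(u+.5)/6-.5+315,(v+.5)/6-.5+160]
for k in((340,298),(357,287),(465,526-0),(545,490),(508,497),(548,478)):print(k,atz('scene',f(*k),.045)[:2])
for k in((405,362),(418,350),(490,445)):print('sh',k,atz('scene',f(*k),.038)[:2])
S=cv2.imread('pics/p4.png')
L=np.array([.5516,.0915]);a=.021
W=lambda x,y,z:np.array([L[0]+x*np.cos(a)-y*np.sin(a),L[1]+x*np.sin(a)+y*np.cos(a),z])
# overlay the model on the old top & scene pictures
for c,fn,b,s in(('top','top0',(250,120,300,220),8),('scene','scene0',(325,175,425,265),5)):
    I=cv2.imread(f'pics/{fn}.png')[b[1]:b[3],b[0]:b[2]];I=cv2.resize(I,None,fx=s,fy=s,interpolation=2)
    if c=='top':I=I[:600]
    def ln(P,Q,col):
        p,q=[tuple(int(v) for v in ((proj(c,X)-b[:2]+.5)*s-.5)) for X in(P,Q)];cv2.line(I,p,q,col,1)
    for y in(-.005,.005):ln(W(-.013,y,.045),W(.097,y,.045),(0,0,255))
    for x in(-.013,.097):ln(W(x,-.03,.045),W(x,.03,.045),(0,0,255))
    for y in(-.0135,.0135):ln(W(-.08,y,.040),W(-.013,y,.040),(0,255,0));ln(W(-.08,y,.008),W(-.013,y,.008),(255,255,0))
    if c=='top':J=I
    else:K=I
out=np.zeros((600,800,3),np.uint8);J=cv2.resize(J[:600],(300,450));out[:450,:300]=J;out[:450,300:800]=K[:450,:500]
cv2.imwrite('pics/ov.png',out)
```

```text
(340, 298) [0.5383 0.0854]
(357, 287) [0.5379 0.0944]
(465, 526) [0.6449 0.0578]
(545, 490) [0.6499 0.0928]
(508, 497) [0.6444 0.0793]
(548, 478) [0.6467 0.0972]
sh (405, 362) [0.5731 0.0908]
sh (418, 350) [0.5716 0.0987]
sh (490, 445) [0.6207 0.0929]
```

View pics/ov.png

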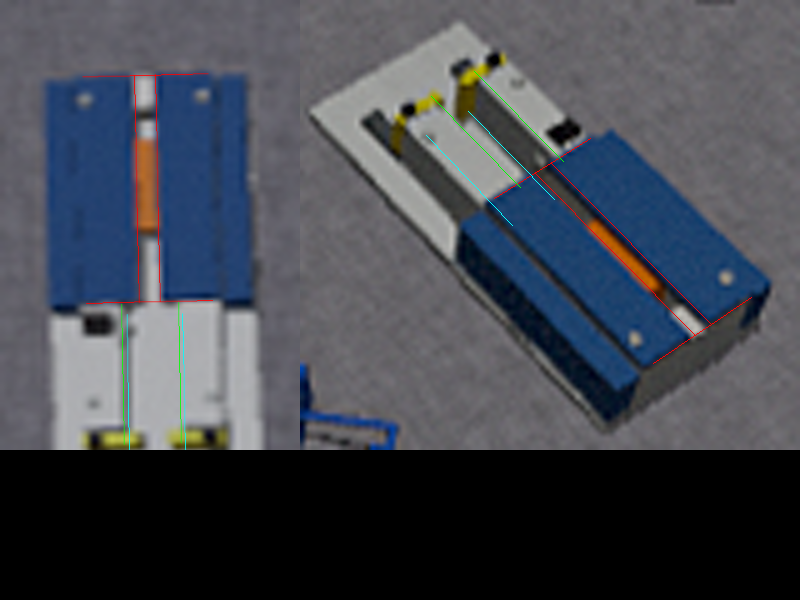

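{"api": "carry_out", "payload": {"moves": [{"grip":5,"x":0,"y":0,"z":15,"turn":0},{"grip":5,"x":0,"y":0,"z":20,"turn":0},{"grip":5,"x":0,"y":0,"z":15,"turn":0},{"grip":5,"x":0,"y":0,"z":10,"turn":0},{"grip":5,"x":0,"y":0,"z":6,"turn":0},{"grip":5,"x":0,"y":0,"z":0,"turn":0},{"grip":5,"x":0,"y":0,"z":0,"turn":0}]}}

```text
clock: 9.65
position: [0.5065, 0.0906, 0.1641]
tool_rot: [0.7, 0.715, 0.0, 0.0]
contact_force: [-0.3, -0.8, -0.5]
width: 0.0177
grasp_force: 55.0
```

Run:
```python
from h import *
S=viewer.capture('scene');s=status.state();P=s['position'];y=yaw()
print(P,y,s['contact_force'],s['width'])
L=np.array([.5516,.0908]);a=.021;lx=-22
print(togo([L[0]+lx/1000*np.cos(a),L[1]+lx/1000*np.sin(a),.1632],a+np.pi/2))
cv2.imwrite('pics/p5.png',cv2.resize(S[150:250,320:420],None,fx=6,fy=6,interpolation=2))
```

```text
[0.50650294 0.09058802 0.1641183 ] 1.5918626916463583 [ 0.14015881  0.12696657 -0.50010414] 0.0178912723467145
(array([-0.7, 23.1,  0.9]), np.float64(0.0))
```

View pics/p5.png

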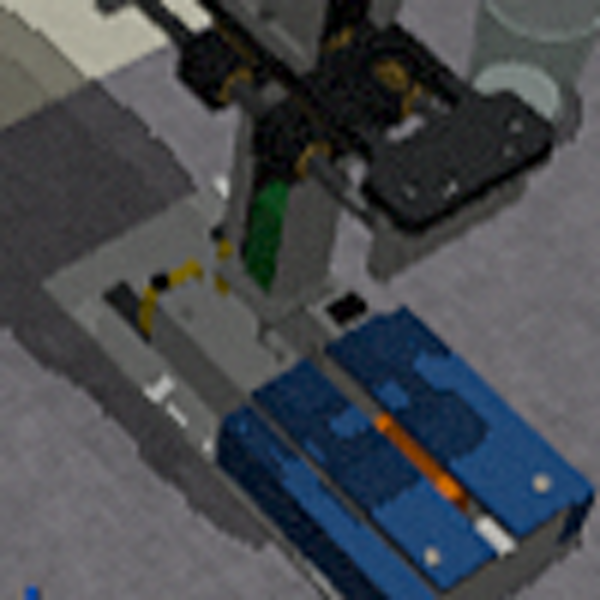

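{"api": "carry_out", "payload": {"moves": [{"grip":5,"x":-0.7,"y":6,"z":0.5,"turn":0},{"grip":5,"x":0,"y":6,"z":0,"turn":0},{"grip":5,"x":0,"y":6,"z":0,"turn":0},{"grip":5,"x":0,"y":6,"z":0,"turn":0},{"grip":5,"x":0,"y":6,"z":0,"turn":0},{"grip":5,"x":0,"y":5,"z":0,"turn":0},{"grip":5,"x":0,"y":5,"z":0,"turn":0},{"grip":5,"x":0,"y":5,"z":0,"turn":0},{"grip":5,"x":0,"y":5,"z":0,"turn":0},{"grip":5,"x":0,"y":4,"z":0,"turn":0},{"grip":5,"x":0,"y":0,"z":0,"turn":0}]}}

```text
clock: 11.08
position: [0.5605, 0.091, 0.1631]
tool_rot: [0.7, 0.714, 0.0, -0.0]
contact_force: [-0.1, 0.3, -0.5]
width: 0.0175
grasp_force: 55.0
```

{"api": "carry_out", "payload": {"moves": [{"grip":5,"x":0,"y":4,"z":0,"turn":0},{"grip":5,"x":0,"y":3,"z":0,"turn":0},{"grip":5,"x":0,"y":1,"z":0,"turn":0},{"grip":5,"x":0,"y":1,"z":0,"turn":0},{"grip":5,"x":0,"y":1,"z":0,"turn":0},{"grip":5,"x":0,"y":0,"z":0,"turn":0}]}}

```text
clock: 11.82
position: [0.5703, 0.0912, 0.1632]
tool_rot: [0.7, 0.715, 0.0, 0.0]
contact_force: [-0.1, 1.4, 0.4]
width: 0.0174
grasp_force: 55.0
```

Run:
```python
from h import *
S=viewer.capture('scene');s=status.state();print(s['position'],s['contact_force'])
cv2.imwrite('pics/p6.png',cv2.resize(S[150:250,320:420],None,fx=6,fy=6,interpolation=2))
I=S.astype(int);m=(I[...,2]>150)&(I[...,2]-I[...,0]>80);m[:,:360]=0;m[:190]=0;m[250:]=0
yx=np.argwhere(m);print(len(yx),yx.min(0),yx.max(0))
I=cv2.imread('pics/scene0.png').astype(int);m=(I[...,2]>150)&(I[...,2]-I[...,0]>80);m[:,:370]=0;m[:205]=0;m[250:]=0
yx=np.argwhere(m);print(len(yx),yx.min(0),yx.max(0))
```

```text
[0.57030644 0.09118928 0.16313611] [ 0.35930816  0.44875308 -0.78205803]Traceback (most recent call last):
  File "<stdin>", line 5, in <module>
    return umr_minimum(a, axis, None, out, keepdims, initial, where)
ValueError: zero-size array to reduction operation minimum which has no identity
```

View pics/p6.png

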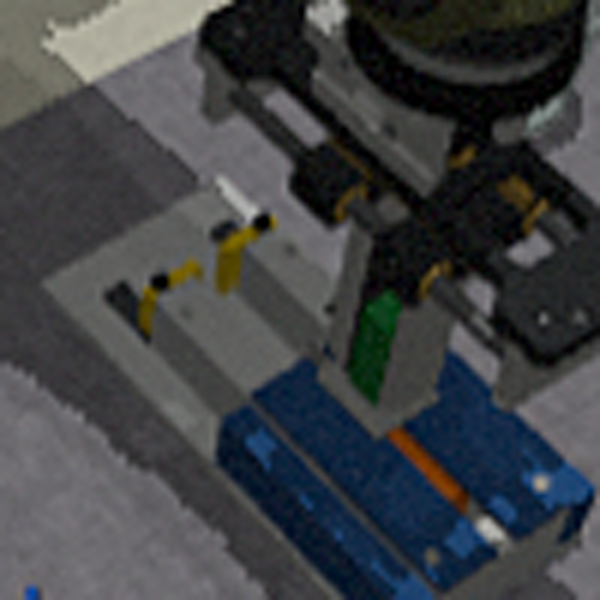

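{"api": "carry_out", "payload": {"moves": [{"grip":5,"x":0,"y":1,"z":0,"turn":0},{"grip":5,"x":0,"y":0.8,"z":0,"turn":0},{"grip":5,"x":0,"y":0,"z":-2,"turn":0},{"grip":5,"x":0,"y":0,"z":-2,"turn":0},{"grip":5,"x":0,"y":0,"z":-1.5,"turn":0},{"grip":5,"x":0,"y":0,"z":0,"turn":0}]}}

```text
clock: 12.62
position: [0.5721, 0.0912, 0.1688]
tool_rot: [0.7, 0.714, 0.0, 0.0]
contact_force: [-0.1, 0.2, -1.4]
width: 0.0176
grasp_force: 55.0
```

{"api": "carry_out", "payload": {"moves": [{"grip":5,"x":0,"y":0,"z":-1.2,"turn":0},{"grip":5,"x":0,"y":0,"z":-1.2,"turn":0},{"grip":5,"x":0,"y":0,"z":0,"turn":0},{"grip":5,"x":0,"y":-3,"z":0,"turn":0},{"grip":5,"x":0,"y":-3,"z":0,"turn":0},{"grip":5,"x":0,"y":-3,"z":0,"turn":0},{"grip":5,"x":0,"y":-3,"z":0,"turn":0},{"grip":5,"x":0,"y":-3,"z":0,"turn":0},{"grip":5,"x":0,"y":0,"z":0,"turn":0}]}}

```text
clock: 13.75
position: [0.557, 0.0909, 0.1711]
tool_rot: [0.7, 0.714, 0.0, -0.0]
contact_force: [0.0, -0.9, -1.0]
width: 0.0178
grasp_force: 55.0
```

Run:
```python
from h import *
S=viewer.capture('scene');s=status.state();print(s['position'],s['contact_force'])
def ext(I):
    h=cv2.cvtColor(I[205:250,370:420],cv2.COLOR_BGR2HSV);m=(h[...,0]>5)&(h[...,0]<18)&(h[...,1]>150)&(h[...,2]>70)
    yx=np.argwhere(m)+[205,370];return len(yx),yx.min(0),yx.max(0)
print(ext(S),ext(cv2.imread('pics/scene0.png')))
```

```text
[0.5570823  0.09089448 0.17111491] [-0.50569412 -0.1900728  -0.49265452]
(53, array([216, 380]), array([231, 394])) (52, array([219, 383]), array([234, 397]))
```

{"api": "carry_out", "payload": {"moves": [{"grip":5,"x":0,"y":-5,"z":0,"turn":0},{"grip":5,"x":0,"y":-5,"z":0,"turn":0},{"grip":5,"x":0,"y":-5,"z":0,"turn":0},{"grip":5,"x":0,"y":-5,"z":0,"turn":0},{"grip":5,"x":0,"y":-3,"z":0,"turn":0},{"grip":5,"x":0,"y":-3,"z":0,"turn":0},{"grip":5,"x":0,"y":-3,"z":0,"turn":0},{"grip":5,"x":0,"y":-3,"z":0,"turn":0},{"grip":5,"x":0,"y":-3,"z":0,"turn":0},{"grip":5,"x":0,"y":-3,"z":0,"turn":0},{"grip":5,"x":0,"y":-3,"z":0,"turn":0}]}}

```text
clock: 15.18
position: [0.5161, 0.0901, 0.1712]
tool_rot: [0.7, 0.714, 0.0, 0.0]
contact_force: [4.0, 0.6, 0.1]
width: 0.0178
grasp_force: 55.0
```

Run:
```python
from h import *
S=viewer.capture('scene');s=status.state();print(s['position'],s['contact_force'],yaw())
cv2.imwrite('pics/p7.png',cv2.resize(S[150:250,320:420],None,fx=6,fy=6,interpolation=2))
```

```text
[0.5158155  0.0901302  0.17119198] [2.19402484 0.91172687 0.48993489] 1.5917889837801256
```

View pics/p7.png

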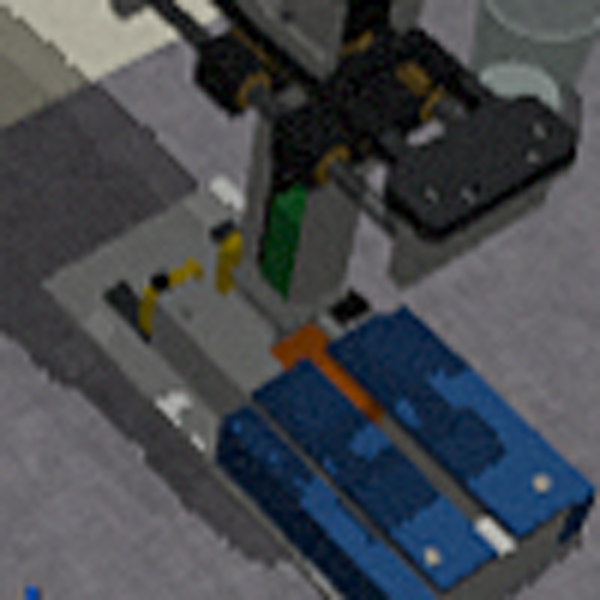

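{"api": "carry_out", "payload": {"moves": [{"grip":5,"x":0,"y":-3,"z":0,"turn":0},{"grip":5,"x":0,"y":-3,"z":0,"turn":0},{"grip":5,"x":0,"y":-3,"z":0,"turn":0},{"grip":5,"x":0,"y":-3,"z":0,"turn":0},{"grip":5,"x":0,"y":-3,"z":0,"turn":0},{"grip":5,"x":0,"y":-3,"z":0,"turn":0},{"grip":5,"x":0,"y":-3,"z":0,"turn":0},{"grip":5,"x":0,"y":-3,"z":0,"turn":0},{"grip":5,"x":0,"y":-2,"z":0,"turn":0},{"grip":5,"x":0,"y":0,"z":0,"turn":0}]}}

```text
clock: 16.48
position: [0.4899, 0.0895, 0.171]
tool_rot: [0.7, 0.715, -0.0, -0.0]
contact_force: [2.5, 0.2, 0.2]
width: 0.0177
grasp_force: 55.0
```

{"api": "carry_out", "payload": {"moves": [{"grip":5,"x":0,"y":-2,"z":0,"turn":0},{"grip":5,"x":0,"y":-2,"z":0,"turn":0},{"grip":5,"x":0,"y":-2,"z":0,"turn":0},{"grip":5,"x":0,"y":-2,"z":0,"turn":0},{"grip":5,"x":0,"y":-2,"z":0,"turn":0},{"grip":5,"x":0,"y":-2,"z":0,"turn":0},{"grip":5,"x":0,"y":-2,"z":0,"turn":0},{"grip":5,"x":0,"y":0,"z":0,"turn":0}]}}

```text
clock: 17.48
position: [0.4759, 0.0892, 0.171]
tool_rot: [0.7, 0.715, -0.0, -0.0]
contact_force: [1.0, 0.0, 0.3]
width: 0.0174
grasp_force: 55.0
```

{"api": "carry_out", "payload": {"moves": [{"grip":5,"x":0,"y":-1,"z":0,"turn":0},{"grip":5,"x":0,"y":-1,"z":0,"turn":0},{"grip":5,"x":0,"y":-0.5,"z":0,"turn":0},{"grip":5,"x":0,"y":0,"z":0,"turn":0}]}}

```text
clock: 17.98
position: [0.4735, 0.0891, 0.171]
tool_rot: [0.7, 0.714, -0.0, -0.0]
contact_force: [1.7, 0.0, 0.8]
width: 0.0175
grasp_force: 55.0
```

{"api": "carry_out", "payload": {"moves": [{"grip":5,"x":0,"y":-0.5,"z":0,"turn":0},{"grip":5,"x":0,"y":-0.5,"z":0,"turn":0},{"grip":5,"x":0,"y":-0.5,"z":0,"turn":0},{"grip":5,"x":0,"y":0,"z":0,"turn":0}]}}

```text
clock: 18.48
position: [0.4719, 0.0891, 0.1709]
tool_rot: [0.7, 0.715, -0.0, -0.0]
contact_force: [-0.7, 0.4, 0.2]
width: 0.018
grasp_force: 55.0
```

{"api": "carry_out", "payload": {"moves": [{"grip":5,"x":0,"y":-0.5,"z":0,"turn":0},{"grip":5,"x":0,"y":-0.5,"z":0,"turn":0},{"grip":5,"x":0,"y":-0.5,"z":0,"turn":0},{"grip":5,"x":0,"y":0,"z":0,"turn":0}]}}

```text
clock: 18.98
position: [0.4706, 0.0891, 0.171]
tool_rot: [0.7, 0.714, -0.0, -0.0]
contact_force: [0.2, -0.6, -0.2]
width: 0.0178
grasp_force: 55.0
```

{"api": "carry_out", "payload": {"moves": [{"grip":5,"x":0,"y":-0.5,"z":0,"turn":0},{"grip":5,"x":0,"y":-0.5,"z":0,"turn":0},{"grip":5,"x":0,"y":-0.5,"z":0,"turn":0},{"grip":5,"x":0,"y":0,"z":0,"turn":0}]}}

```text
clock: 19.48
position: [0.4692, 0.089, 0.1711]
tool_rot: [0.7, 0.714, 0.0, 0.0]
contact_force: [1.3, -0.1, -1.4]
width: 0.0179
grasp_force: 55.0
```

{"api": "carry_out", "payload": {"moves": [{"grip":5,"x":0,"y":-0.5,"z":0,"turn":0},{"grip":5,"x":0,"y":-0.5,"z":0,"turn":0},{"grip":5,"x":0,"y":-0.5,"z":0,"turn":0},{"grip":5,"x":0,"y":0,"z":0,"turn":0}]}}

```text
clock: 19.98
position: [0.4683, 0.089, 0.1713]
tool_rot: [0.7, 0.714, 0.001, 0.001]
contact_force: [8.7, -0.3, -4.8]
width: 0.0177
grasp_force: 55.0
```

Run:
```python
from h import *
F=[]
for i in range(4):
    S=viewer.capture('scene');s=status.state();F.append(s['contact_force'])
print(np.mean(F,0),s['position'])
cv2.imwrite('pics/p8.png',cv2.resize(S[150:250,310:410],None,fx=6,fy=6,interpolation=2))
```

```text
[ 7.88894214  0.05934602 -4.6718963 ] [0.46833454 0.08902184 0.17129737]
```

View pics/p8.png

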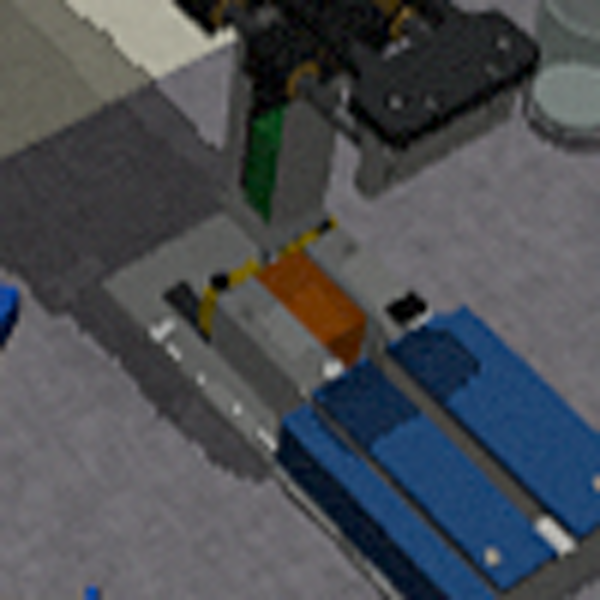

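{"api": "carry_out", "payload": {"moves": [{"grip":5,"x":0,"y":0,"z":0.4,"turn":0},{"grip":5,"x":0,"y":0,"z":0.4,"turn":0},{"grip":5,"x":0,"y":0,"z":0,"turn":0},{"grip":5,"x":0,"y":0,"z":0,"turn":0}]}}

```text
clock: 20.68
position: [0.4684, 0.089, 0.1709]
tool_rot: [0.7, 0.714, 0.001, 0.001]
contact_force: [5.6, 0.3, 0.1]
width: 0.0178
grasp_force: 55.0
```

{"api": "carry_out", "payload": {"moves": [{"grip":5,"x":0,"y":-0.3,"z":0.1,"turn":0},{"grip":5,"x":0,"y":0,"z":0,"turn":0},{"grip":5,"x":0,"y":0,"z":0,"turn":0},{"grip":5,"x":0,"y":0,"z":0,"turn":0}]}}

```text
clock: 21.18
position: [0.4683, 0.089, 0.1709]
tool_rot: [0.7, 0.714, 0.001, 0.001]
contact_force: [6.8, -0.6, 0.1]
width: 0.0176
grasp_force: 55.0
```

{"api": "carry_out", "payload": {"moves": [{"grip":5,"x":0,"y":-0.2,"z":0,"turn":0},{"grip":5,"x":0,"y":0,"z":0,"turn":0},{"grip":5,"x":0,"y":0,"z":0,"turn":0},{"grip":5,"x":0,"y":0,"z":0,"turn":0},{"grip":5,"x":0,"y":0,"z":0,"turn":0},{"grip":5,"x":0,"y":0,"z":0,"turn":0}]}}

```text
clock: 21.92
position: [0.4681, 0.089, 0.1709]
tool_rot: [0.7, 0.714, 0.001, 0.001]
contact_force: [6.8, -0.6, 0.2]
width: 0.018
grasp_force: 55.0
```

Run:
```python
from h import *
F=[]
for i in range(5):
    viewer.capture('scene');s=status.state();F.append(s['contact_force'])
print(np.mean(F,0),s['position'],s['tool_rot'],s['moment'])
```

```text
[ 7.3257313  -0.19952983  0.17727049] [0.46816091 0.08904558 0.17092546] [0.69964153 0.7144915  0.0014055  0.0012797 ] [-0.11813069 -1.88627932 -0.04068683]
```

{"api": "carry_out", "payload": {"moves": [{"grip":5,"x":0,"y":-0.3,"z":0,"turn":0},{"grip":5,"x":0,"y":0,"z":0,"turn":0},{"grip":5,"x":0,"y":0,"z":0,"turn":0},{"grip":5,"x":0,"y":0,"z":0,"turn":0},{"grip":5,"x":0,"y":0,"z":0,"turn":0},{"grip":5,"x":0,"y":0,"z":0,"turn":0},{"grip":5,"x":0,"y":0,"z":0,"turn":0},{"grip":5,"x":0,"y":0,"z":0,"turn":0}]}}

```text
clock: 23.18
position: [0.468, 0.089, 0.171]
tool_rot: [0.7, 0.714, 0.002, 0.001]
contact_force: [8.5, -0.6, -1.2]
width: 0.0175
grasp_force: 55.0
```

{"api": "carry_out", "payload": {"moves": [{"grip":5,"x":0,"y":0.7,"z":0,"turn":0},{"grip":5,"x":0,"y":0.7,"z":0,"turn":0},{"grip":5,"x":0,"y":0.7,"z":0,"turn":0},{"grip":5,"x":0,"y":0.7,"z":0,"turn":0},{"grip":5,"x":0,"y":0,"z":0,"turn":0}]}}

```text
clock: 23.8
position: [0.4694, 0.0891, 0.1699]
tool_rot: [0.7, 0.714, -0.0, -0.0]
contact_force: [1.4, -0.0, 0.0]
width: 0.0175
grasp_force: 55.0
```

{"api": "carry_out", "payload": {"moves": [{"grip":5,"x":0,"y":0.7,"z":0,"turn":0},{"grip":5,"x":0,"y":0,"z":2,"turn":0},{"grip":5,"x":0,"y":0,"z":2,"turn":0},{"grip":5,"x":0,"y":0,"z":2,"turn":0},{"grip":5,"x":0,"y":0,"z":1,"turn":0},{"grip":5,"x":0,"y":0,"z":0,"turn":0}]}}

```text
clock: 24.55
position: [0.4703, 0.0891, 0.1631]
tool_rot: [0.7, 0.715, -0.0, -0.0]
contact_force: [-0.5, 0.3, -0.8]
width: 0.0181
grasp_force: 55.0
```

Now I'll withdraw slowly at first and check the force.

{"api": "carry_out", "payload": {"moves": [{"grip":5,"x":0,"y":-2,"z":0,"turn":0},{"grip":5,"x":0,"y":-2,"z":0,"turn":0},{"grip":5,"x":0,"y":-1.5,"z":0,"turn":0},{"grip":5,"x":0,"y":0,"z":0,"turn":0}]}}

```text
clock: 25.05
position: [0.4647, 0.089, 0.1632]
tool_rot: [0.7, 0.715, 0.0, 0.0]
contact_force: [-0.1, -0.2, -0.6]
width: 0.0176
grasp_force: 55.0
```

{"api": "carry_out", "payload": {"moves": [{"grip":5,"x":0,"y":-6,"z":0,"turn":0},{"grip":5,"x":0,"y":-7,"z":0,"turn":0},{"grip":5,"x":0,"y":-7,"z":0,"turn":0},{"grip":5,"x":0,"y":0,"z":0,"turn":0},{"grip":5,"x":0,"y":0,"z":-10,"turn":0},{"grip":5,"x":0,"y":0,"z":-25,"turn":0},{"grip":5,"x":0,"y":0,"z":-30,"turn":0},{"grip":5,"x":0,"y":0,"z":-30,"turn":0},{"grip":5,"x":0,"y":0,"z":-12,"turn":0},{"grip":5,"x":0,"y":0,"z":0,"turn":0}]}}

```text
clock: 26.3
position: [0.4449, 0.0886, 0.2704]
tool_rot: [0.7, 0.714, 0.0, 0.0]
contact_force: [-0.6, 1.2, -0.9]
width: 0.0181
grasp_force: 55.0
```

Run:
```python
from h import *
S=viewer.capture('scene');T=viewer.capture('top');s=status.state();P=s['position'];y=yaw();print(P,s['contact_force'])
h=P-[0,0,.080];dx=np.array([np.sin(y),-np.cos(y),0])
for n,X in(('hook',h-[0,0,.07]),('toe',h-[0,0,.07]+.012*dx)):print(n,proj('scene',X))
print(togo([.4654,-.1974,P[2]],1.7477))
a=cv2.resize(S[120:240,300:420],(600,600),interpolation=2)
b=cv2.resize(T[120:220,250:300],(200,400),interpolation=2)
o=np.zeros((600,800,3),np.uint8);o[:,:600]=a;o[:400,600:]=b;cv2.imwrite('pics/p9.png',o)
```

```text
[0.44459911 0.08850694 0.26919752] [-0.16628089  0.53380867 -2.2264425 ]
hook [350.70365529 163.10778938]
toe [353.93691678 166.2451308 ]
(array([-285.1,  -29.8,   -0. ]), np.float64(-0.156))
```

View pics/p9.png

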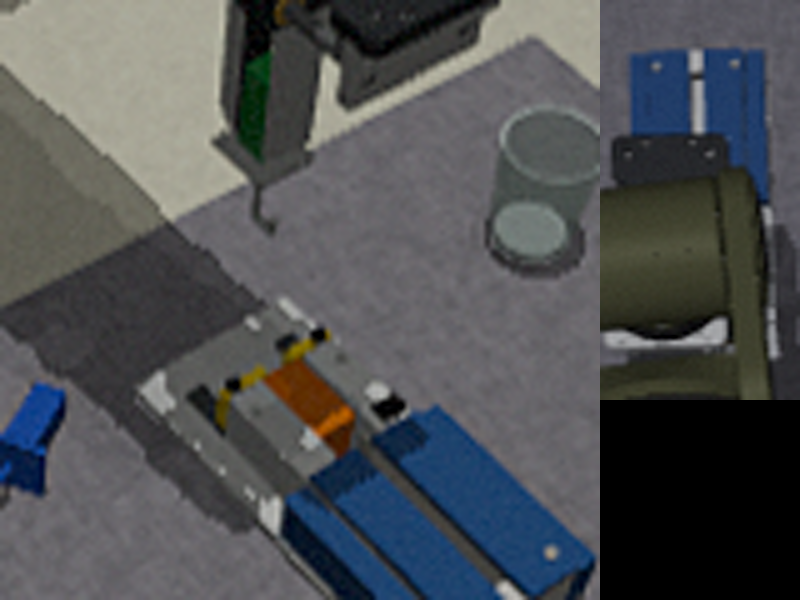

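{"api": "carry_out", "payload": {"moves": [{"grip":5,"x":0,"y":0,"z":0,"turn":-0.156},{"grip":5,"x":-20,"y":-2,"z":0,"turn":0},{"grip":5,"x":-40,"y":-4,"z":0,"turn":0},{"grip":5,"x":-40,"y":-4,"z":0,"turn":0},{"grip":5,"x":-40,"y":-4,"z":0,"turn":0},{"grip":5,"x":-40,"y":-4,"z":0,"turn":0},{"grip":5,"x":-40,"y":-5,"z":0,"turn":0},{"grip":5,"x":-40,"y":-4,"z":0,"turn":0},{"grip":5,"x":-20,"y":-2.5,"z":0,"turn":0},{"grip":5,"x":-5,"y":-0.5,"z":0,"turn":0},{"grip":5,"x":0,"y":0,"z":0,"turn":0}]}}

```text
clock: 27.78
position: [0.4655, -0.1966, 0.2698]
tool_rot: [0.642, 0.767, -0.0, -0.0]
contact_force: [-0.2, -0.3, -1.1]
width: 0.0179
grasp_force: 55.0
```

Run:
```python
from h import *
for i in range(3):
    viewer.capture('scene');s=status.state();print(s['position'],togo([.4654,-.1974,.1702],1.7477))
print([(np.round(d['position'],1).tolist(),round(d['score'],2)) for d in viewer.landmark_of('pick_hook','scene')[:6]])
```

```text
[ 0.46555222 -0.19636362  0.26999809] (array([-1. , -0.3, 99.8]), np.float64(0.001))
[ 0.4655517  -0.19630252  0.27009164] (array([-1.1, -0.3, 99.9]), np.float64(0.001))
[ 0.46557825 -0.19636122  0.27019483] (array([ -1. ,  -0.4, 100. ]), np.float64(0.001))
[([132.7, 211.4], 0.86), ([339.2, 263.1], 0.85), ([295.6, 222.0], 0.74), ([337.7, 294.5], 0.67), ([244.1, 225.5], 0.54)]
```

{"api": "carry_out", "payload": {"moves": [{"grip":5,"x":-1,"y":-0.4,"z":15,"turn":0},{"grip":5,"x":0,"y":0,"z":20,"turn":0},{"grip":5,"x":0,"y":0,"z":15,"turn":0},{"grip":5,"x":0,"y":0,"z":6,"turn":0},{"grip":5,"x":0,"y":0,"z":4,"turn":0},{"grip":5,"x":0,"y":0,"z":4,"turn":0},{"grip":5,"x":0,"y":0,"z":4,"turn":0},{"grip":5,"x":0,"y":0,"z":0,"turn":0}]}}

```text
clock: 28.98
position: [0.4652, -0.1983, 0.202]
tool_rot: [0.642, 0.767, -0.0, -0.0]
contact_force: [-0.1, 0.4, -0.8]
width: 0.0177
grasp_force: 55.0
```

{"api": "carry_out", "payload": {"moves": [{"grip":5,"x":0.5,"y":0,"z":7,"turn":0},{"grip":5,"x":0,"y":0,"z":7,"turn":0},{"grip":5,"x":0,"y":0,"z":7,"turn":0},{"grip":5,"x":0,"y":0,"z":6,"turn":0},{"grip":5,"x":0,"y":0,"z":3,"turn":0},{"grip":5,"x":0,"y":0,"z":0,"turn":0}]}}

```text
clock: 29.72
position: [0.4652, -0.1978, 0.172]
tool_rot: [0.642, 0.767, -0.0, -0.0]
contact_force: [-0.4, -0.0, -1.0]
width: 0.0181
grasp_force: 55.0
```

{"api": "carry_out", "payload": {"moves": [{"grip":5,"x":0,"y":0,"z":0.8,"turn":0},{"grip":5,"x":0,"y":0,"z":0.8,"turn":0},{"grip":5,"x":0,"y":0,"z":0.5,"turn":0},{"grip":5,"x":0,"y":0,"z":0,"turn":0}]}}

```text
clock: 30.22
position: [0.4652, -0.1978, 0.1701]
tool_rot: [0.642, 0.767, 0.0, 0.0]
contact_force: [-0.4, -0.4, -0.9]
width: 0.0176
grasp_force: 55.0
```

{"api": "carry_out", "payload": {"force": 10, "moves": [{"grip":5,"x":0,"y":0,"z":0.5,"turn":0},{"grip":5,"x":0,"y":0,"z":0.3,"turn":0},{"grip":5,"x":0,"y":0,"z":0,"turn":0},{"grip":5,"x":0,"y":0,"z":0,"turn":0}]}}

```text
clock: 30.72
position: [0.4652, -0.1978, 0.1697]
tool_rot: [0.642, 0.767, 0.0, 0.0]
contact_force: [-3.6, 0.9, 6.0]
width: 0.0176
grasp_force: 10.0
```

{"api": "carry_out", "payload": {"force": 5, "moves": [{"grip":19,"x":0,"y":0,"z":0,"turn":0},{"grip":22,"x":0,"y":0,"z":0,"turn":0},{"grip":30,"x":0,"y":0,"z":0,"turn":0},{"grip":50,"x":0,"y":0,"z":0,"turn":0},{"grip":60,"x":0,"y":0,"z":0,"turn":0},{"grip":60,"x":0,"y":0,"z":0,"turn":0},{"grip":60,"x":0,"y":0,"z":-10,"turn":0},{"grip":60,"x":0,"y":0,"z":-25,"turn":0},{"grip":60,"x":0,"y":0,"z":-40,"turn":0},{"grip":60,"x":0,"y":0,"z":-40,"turn":0},{"grip":60,"x":0,"y":0,"z":-40,"turn":0}]}}

```text
clock: 32.1
position: [0.4649, -0.1977, 0.3264]
tool_rot: [0.642, 0.767, 0.0, 0.0]
contact_force: [1.2, 0.6, 0.2]
width: 0.0602
grasp_force: 0.0
```

Run:
```python
from h import *
S=viewer.capture('scene');s=status.state();print(s['position'],s['contact_force'],s['width'])
S0=cv2.imread('pics/scene0.png')
def f(I):
    h=cv2.cvtColor(I[215:275,225:285],cv2.COLOR_BGR2HSV);m=(h[...,0]>50)&(h[...,0]<75)&(h[...,1]>120)&(h[...,2]>30);yx=np.argwhere(m)
    return len(yx),yx.mean(0)+[215,225],yx.min(0)+[215,225],yx.max(0)+[215,225],cv2.minAreaRect(yx.astype(np.float32))
print(f(S));print(f(S0))
print([(np.round(d['position'],1).tolist(),round(d['score'],2)) for d in viewer.landmark_of('pick_grip','scene')[:6]])
def o(I):
    h=cv2.cvtColor(I[170:250,330:420],cv2.COLOR_BGR2HSV);m=(h[...,0]>5)&(h[...,0]<18)&(h[...,1]>150)&(h[...,2]>70);yx=np.argwhere(m)+[170,330];return len(yx),yx.min(0),yx.max(0),yx.mean(0)
print(o(S))
a=.021;L=np.array([.5516,.0908])
for x in(-75,-31):
    for y in(-12.5,12.5):print(proj('scene',np.array([L[0]+(x-1.5)/1e3-y/1e3*a,L[1]+x/1e3*a+y/1e3,.038]))[::-1])
```

```text
[ 0.46575429 -0.19807982  0.33169149] [-0.08340951  0.22843172  5.15364231] 0.05975620200421494
(170, array([233.85882353, 248.02352941]), array([224, 242]), array([243, 254]), ((18.64999771118164, 23.049999237060547), (18.973663330078125, 10.435514450073242), 18.434947967529297))
(161, array([233.45341615, 247.99378882]), array([224, 242]), array([243, 254]), ((18.5, 23.0), (18.91777801513672, 9.943960189819336), 14.03624439239502))
[([165.3, 216.9], 0.85), ([313.9, 255.5], 0.78), ([304.6, 206.3], 0.76), ([347.9, 323.8], 0.76), ([249.4, 233.3], 0.75)]
(146, array([192, 353]), array([210, 370]), array([199.33561644, 361.7260274 ]))
[195.28968042 351.8931408 ]
[190.67496936 359.77841148]
[207.13151215 363.39834873]
[202.30724517 371.34813637]
```

```bash
python3 -c "
from cell import finish_job;print(finish_job())"
```

```text
the job is handed in; nothing more can be done
None
```

The job is handed in at about 32 s on the robot's clock: the shuttle sits against both yellow stops, held for about a second at 7–8.5 N, and the green pick is unhooked and hanging upright in its stand, within a pixel of where it began. The highest pull I read was about 8.7 N, I never drove the arm near the glassware or jar, and I viewed 12 pictures where the limit was 10.

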